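# Free the pawl of the vial lift and let it down

## Task

Take the wooden-handled rod, flick its steel shank under the flat tail of the pawl and throw the pawl right back until it presses firmly against its rubber stop, without forcing it and without touching the pawl with the fingers. Then let the vial carriage down by its knob, gently, until it bears on the rubber buffer below and stays there under light pressure, without crushing the buffer. The rod ends lying on the counter and the other things on the counter stay where they are.

Things in the scene. Friction and masses are not known exactly. Their poses are not given: they have to be found in the camera images.
- lift: Steel vial lift, fixed to the counter: base plate 12 mm high (x -75 to +75, y -90 to +130 mm) and a toothed upright column 22 by 20 mm, 185 mm high. Origin on the counter on the column's axis; z up, x roughly away from the robot. The pawl is on the -y side of the column, the vial tray and the buffer on the +y side.
- carriage: The load, 0.4 to 0.7 kg: grey sleeve over the column, knob on top, tray of four vials on its +y side (88 by 88 mm, centred 75 mm from the column, underside 100 mm and vial tops 162 mm above this origin). Axes as the lift; origin on the column's axis, up to 6 mm under the counter's top at the start; sinks with the carriage. Slides vertically only. With the pawl engaged it goes down at most 10 mm.
- knob_top (a point): Centre of the top of the carriage's round black knob (32 mm across, 27 mm high; sleeve top 36 by 42 mm, 40 mm below this point). 310 mm above the carriage's origin. Press it from above or grip it. The carriage is stiff: it stays where it is left, takes about 3 to 6 N to push down, 13 to 15 N to pull up; it has 45 to 70 mm to go down to the buffer.
- pawl (a joint): Angle of the pawl, rad. 0: engaged, tail level, nose between the teeth of the column. It grows as the tail is lifted, up to its stop, somewhere between 1.35 and 1.75, where the tail stands about upright. The hinge is stiff (0.12 N m, i.e. about 3 N at the middle of the tail) and has no spring: the pawl stays where it is left.
- pawl_hinge (a point): Centre of the pawl's hinge pin, on the carriage, 40 mm to -y of the column's axis and 178 mm above the carriage's origin; the pin runs along the lift's x axis. It sinks with the carriage.
- pawl_arm: The steel pawl. Origin at the hinge pin; axes as the lift's when the angle is 0. Its tail is a flat plate 6 mm thick, centred on the height of the pin, from 20 to 64 mm to -y of the pin, and 60 mm wide (x from -40 to +20 mm). Nothing is under the tail down to the base plate. Lifting the tail swings it up and over towards the column (+y). Must be moved with the rod, with less than 14 N.
- buffer: Socket of the rubber buffer under the tray. Origin on the base plate, 12 mm above the counter. The 30 mm rubber cap stands on a screw set differently each time and not measured: its top is 18 to 36 mm above this origin. Sprung, 3 N per mm over 8 mm. To end bearing over 2 N, never over 16 N: pressing the knob until the push is about 12 N leaves about 7 to 11 N on it.
- rod_grip (a point): The release rod, loose on the counter: middle of its wooden handle (80 mm long along x, 18 mm wide, 26 mm high, lying on its narrow side). 13 mm above the counter when lying. x points along the rod to its tip, about away from the robot. 0.12 kg.
- rod_tip (a point): End of the rod's steel shank (8 mm diameter, 86 mm long, behind it a brass ferrule), 132 mm from the middle of the handle along the rod's x; same height as the middle of the handle.
- rod: The same rod; origin under the middle of its handle.
- vial_a: Bystander: loose capped glass vial, 28 mm across, 58 mm high, between rod and lift.
- vial_b: Bystander: another such vial.
- dropper: Bystander: dropper bottle, 34 mm across, 85 mm high.
- soap: Bystander: soap bottle, 68 mm across, 170 mm high.
- mug: Bystander: mug, 76 mm across, 88 mm high.
- bowl: Bystander: bowl, 130 mm across, 50 mm high.
- spoon: Bystander: spoon lying on the counter.
- pawl_stop: Carrier of the pawl's stop, on the hinge pin (origin as the pin, fixed to the carriage). On it a link with a rubber roll (8 mm across, 36 mm from the pin) is clamped at an angle that differs each time and is not measured: the tail meets the roll at 1.35 to 1.75 rad. Home: the pawl pressed against it with over 1.5 N for a moment, which takes about 5 to 8 N at the rod.
There are look-alikes about, which are no part of the job. Of the things that look like the rod, the smallest one is meant.

How it is judged:
On the way, in this order (a step that is already met when the one before it is completed fails the run):
1. the pawl is thrown back and pressed against its stop, the carriage still up (value of joint pawl above 1.25 rad and contact force between pawl_arm and pawl_stop above 1.5 N and distance of knob_top from where it was at the start of the episode below 0.015 m), for 0.2 s.
2. the carriage is let down until it bears on the buffer (contact force between carriage and buffer above 2 N), for 0.2 s.
At the end, for the whole second after the job is handed in: The pawl is still thrown back (more than 1.2 rad), the carriage is at rest and bears on the rubber buffer with more than 2 N, and the rod lies at rest on the counter (grip and tip less than 30 mm above it) (value of joint pawl above 1.2 rad and contact force between carriage and buffer above 2 N and linear speed of carriage below 0.01 m/s and height (world z) of each of rod_grip, rod_tip below 0.03 m and linear speed of rod below 0.02 m/s); the robot touches nothing.
It fails at once if the pawl is touched by the fingers or the arm (more than 0.5 N) (contact force between any of the fingers, the arm and pawl_arm above 0.5 N).
It fails at once if the rod is forced against the pawl or the carriage (more than 14 N) (contact force between rod and carriage above 14 N).
It fails at once if the rubber buffer is crushed (more than 16 N) (contact force between anything else and buffer above 16 N).
It fails at once if a bystander is moved by more than 40 mm (distance of any of vial_a, vial_b, dropper, soap, mug, bowl, spoon from where it was at the start of the episode above 0.04 m).
It also fails if it takes over 72 s, if anything falls off the work surface, if the arm or the gripper's body presses on something with over 40 N, if the wrist force passes 120 N, or if a joint passes its speed limit or range.

## Robot

A 6-joint arm with a two-finger parallel gripper is mounted at the origin on the work surface. World frame = base frame: x ahead of the robot, y to its left, z up, the work surface at z = 0. Lengths are in m, angles in rad, forces in N, time in s.
With the tool pointing down it reaches from about 0.275 to 0.975 m from the base axis. Payload 8.4 kg.
Tool frame: the origin (TCP) lies midway between the tips of the shut fingers; the grasp point (between the pads) lies 19 mm behind it (grip_depth is the distance from the TCP to the grasp point, in m); z points along the fingers, y is the line along which they close (so a half turn about z gives the same grasp; the last joint's range is limited). The gripper opens to 92 mm and grips with 3 to 60 N. Pads are 20 mm wide; open, the fingers measure 128 mm over their backs; the gripper's body (75 mm by 189 mm) begins 69 mm behind the grasp point.
Start: joints at [-1.158, 0.353, 1.633, -0, 1.155, -0.002], TCP at [0.252, -0.572, 0.184] pointing down, gripper open.
Joint ranges: [-2.63, 2.63], [-0.92, 2.1], [0.06, 2.66], [-1.3, 4.44], [0, 2.69], [-3.02, 3.02]. Speed limits (rad/s): [2.22, 2.22, 2.79, 3.14, 3.14, 3.14].

## Interface

Orientations are given as a unit quaternion [w, x, y, z].
In Python, from rig import * gives the robot as it stands.
- The arm moves only by the tool servo_tool, never from a script. Its argument "commands" is a list of rows, each a list of 3 entries, a list of its own where there are three numbers: the shift along the tool's x, y, z in m, then the turn, a rotation vector about the tool's x, y, z in degrees, then the finger opening in m, from 0 to 0.0919. In form: [[[dx, dy, dz], [wx, wy, wz], gripper], ...]. A call has 1 to 8 rows; each row shifts and turns the commanded pose from where the row before left it, along the tool's axes as they then stand; what a row does not reach is not made up. A row lasts 1/10 s, in which the tool goes at most 50 mm and 8.59 degrees, less where a joint would pass 70% of its speed; a pose out of reach is approached as far as the arm can. A call with a gripper value outside its range is refused whole. The fingers move at their own pace and stop on an object; the grip force is fixed at half the most. Time passes only in rows, so rows that do not move let the fingers close. It gives the time, the measured TCP pose, the force and the opening at its end, in the units of the state.
- read_state(): the state, without advancing time (a new reading comes with each control period).
- camera(name): name is "scene" or "side" or "wrist"; returns a dict with "image" (420x560x3 uint8, red, green, blue), "range_z" (420x560 float32, m along the optical axis (not along the pixel's ray), 0 where there is no reading), "vertical_fov" (degrees; the focal length in pixels is half the picture's height over the tangent of half this angle, whatever the lens; pixels are square), "cx", "cy" (the principal point, pixels), "eye" and "orientation" of the camera in the world. Camera axes: x right, y up, looking along -z (the intrinsics and any distortion apply to the point x, -y, -z); pixel columns grow to the right and rows downward; lengths in m; the calibration is good to about 2 mm. The wrist camera is an equidistant fisheye: a pixel r from the principal point sees the ray r / f radians off the axis. A picture is of the moment at which its call begins.
- sign_off(): hands the job in, once; it reports no verdict.
The state is a dict: "t": time; "qpos": joint angles; "joint_velocities": joint speeds; "tau": joint torques, N m; "position": TCP position; "tool_rot": TCP orientation; "wrist_force": force on the tool from outside, world axes, zero at the start; "wrist_torque": the same for the moment, N m; "gripper_width": finger opening in m.
Only numpy, scipy, OpenCV 4.12 (cv2) and the standard library are available. Lean on these libraries where they do the work, as an engineer would, in place of code of your own. Each camera call takes 0.05 s, during which the arm holds its last target. There are 200 camera calls.

## Working session

There is one attempt and no reset: what is moved stays moved. The work goes in short steps, Python scripts to look and compute and a tool call to move; the robot and the scene stay as the last step left them, time stands still between calls to the robot, and variables do not carry over. Pictures are saved under pics/ and viewed, on a budget of 10 in all, crops included, one or two more only if the job needs it, and the job is handed in when it is done.

Besides the shell and the picture viewer there is one more tool, called after "Emit:" as name(argument=value, ...), one argument or row to a line, values as JSON. servo_tool: Moves the arm, as the interface text tells. Its arguments: {"type":"object","properties":{"commands":{"type":"array","items":{"type":"array"}}},"required":["commands"]}

```bash
mkdir -p pics
cat > h.py <<'E'
from rig import *
import numpy as np, cv2
from scipy.spatial.transform import Rotation as R
def q2R(q): return R.from_quat([q[1],q[2],q[3],q[0]]).as_matrix()
def cloud(c):
    h,w=c["range_z"].shape; f=h/2/np.tan(np.radians(c["vertical_fov"])/2)
    u,v=np.meshgrid(np.arange(w),np.arange(h)); z=c["range_z"]
    P=np.stack([(u-c["cx"])/f*z,-(v-c["cy"])/f*z,-z],-1)
    W=P@q2R(c["orientation"]).T+np.array(c["eye"]); W[z==0]=np.nan
    return W
def save(n,im): cv2.imwrite(f"pics/{n}.png",cv2.cvtColor(im,cv2.COLOR_RGB2BGR))
E
python3 - <<'E'
from h import *
a=camera("scene");b=camera("side")
np.savez("c0.npz",a=cloud(a),b=cloud(b),ai=a["image"],bi=b["image"])
for c in(a,b): print({k:c[k] for k in c if k not in("image","range_z")})
save("s0",a["image"]);save("d0",b["image"]);print(read_state())
E
```

```text
{'vertical_fov': 51.022560232046786, 'cx': 280.7089255680909, 'cy': 209.44604935424394, 'eye': array([1.33773166, 0.52646838, 1.24891239]), 'orientation': array([0.45486032, 0.18547496, 0.31257597, 0.81301746])}
{'vertical_fov': 53.14732966743823, 'cx': 275.91702072250206, 'cy': 208.1085833991164, 'eye': array([ 0.43609406, -0.94625423,  0.80779631]), 'orientation': array([ 0.87127976,  0.48813194, -0.01621543, -0.04833053])}
{'t': 0.1, 'qpos': array([-1.15843336e+00,  3.53581556e-01,  1.63397898e+00,  9.24746803e-06,
        1.15519732e+00, -2.37760993e-03]), 'joint_velocities': array([ 0.00059687, -0.00098374, -0.00172636,  0.00123345,  0.00248626,
        0.00100525]), 'tau': array([ 7.93228173e-05, -5.94903409e+01, -3.34930372e+01,  6.99798530e-02,
        1.84743502e-02, -2.94837469e-05]), 'position': array([ 0.25168722, -0.57160848,  0.18307169]), 'tool_rot': array([-5.71264791e-04,  9.78575941e-01,  2.05885377e-01, -1.14453989e-04]), 'wrist_force': array([-0.1794433 ,  0.48322754, -0.93327141]), 'wrist_torque': array([-0.03284303, -0.00960224, -0.01452202]), 'gripper_width': 0.09236391970666202}
```

View pics/s0.png

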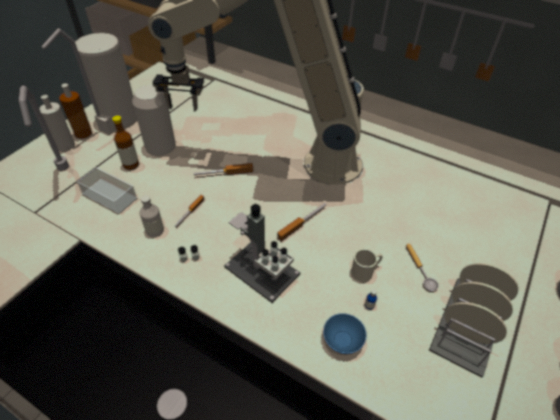

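View pics/d0.png

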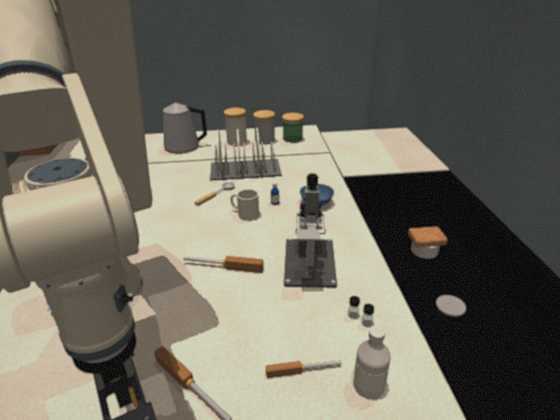

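Scene view: three rod look-alikes at (235,170), (190,210) and (300,220). They match side view (190,380), (305,368) and (225,263). The lift is at scene (258,255) and side (310,240). The two loose vials are at side (354,304) and (368,312). The rod at scene (190,210) looks smallest, so next I'll measure lengths and check it in a crop.

Run:
```python
from h import *
d=np.load("c0.npz")
for k in"ab":
    W=d[k];im=d[k+"i"];hsv=cv2.cvtColor(im,cv2.COLOR_RGB2HSV)
    m=((hsv[...,0]<16)&(hsv[...,1]>130)&(hsv[...,2]>60)&(W[...,2]<.05)&(W[...,2]>.005)).astype(np.uint8)
    n,l,s,c=cv2.connectedComponentsWithStats(m)
    for i in range(1,n):
        if s[i,4]<25: continue
        p=W[l==i];p=p[~np.isnan(p[:,0])]
        if len(p)<9: continue
        cen=p[:,:2].mean(0);u,sv,vt=np.linalg.svd(p[:,:2]-cen,full_matrices=False);t=(p[:,:2]-cen)@vt[0]
        t2=(p[:,:2]-cen)@vt[1]
        print(k,c[i].round(),"mid",(cen+vt[0]*(t.max()+t.min())/2).round(4),"L",np.ptp(t).round(3),"W",np.ptp(t2).round(3),"yaw",np.degrees(np.arctan2(vt[0,1],vt[0,0])).round(1),"z",np.percentile(p[:,2],[5,95]).round(3))
# height map of surrounding area from both clouds
W=np.vstack([d[k].reshape(-1,3) for k in"ab"]);C=np.vstack([d[k+"i"].reshape(-1,3) for k in"ab"])
def lift(W):return W[(W[:,2]>.2)&(W[:,0]>.3)&(W[:,0]<.9)&(abs(W[:,1])<.35)]
for k in"ab":
    p=d[k].reshape(-1,3);q=p[(p[:,2]>.26)&(p[:,2]<.33)&(p[:,0]>.4)&(p[:,0]<.9)&(abs(p[:,1])<.35)]
    print(k,len(q),q.min(0) if len(q) else'',q.max(0) if len(q) else '')
    q=p[(p[:,2]>.006)&(p[:,2]<.02)&(p[:,0]>.4)&(p[:,0]<.9)&(abs(p[:,1])<.3)]
    print(len(q),q.min(0),q.max(0))
im=np.hstack([cv2.resize(d["bi"][330:410,240:400],(800,400),interpolation=cv2.INTER_CUBIC)])
im2=cv2.resize(d["bi"][165:295,210:390],(0,0),fx=4.44,fy=4.44,interpolation=cv2.INTER_CUBIC)[:, :800]
im3=cv2.resize(d["ai"][190:310,170:350],(0,0),fx=4.44,fy=4.44,interpolation=cv2.INTER_CUBIC)[:,:800]
top=np.vstack([cv2.resize(im,(400,200)),np.zeros((3,400,3),np.uint8)])
save("c1",np.vstack([np.hstack([cv2.resize(im,(400,220)),cv2.resize(im3,(400,220))]),im2[:370]]))
```

```text
a [238. 167.] mid [ 0.2596 -0.3033] L 0.11 W 0.025 yaw -50.6 z [0.019 0.041]
a [197. 202.] mid [ 0.5    -0.3318] L 0.075 W 0.018 yaw 3.3 z [0.013 0.03 ]
a [290. 228.] mid [0.4227 0.0423] L 0.119 W 0.026 yaw -15.4 z [0.022 0.041]
b [ 36. 151.] mid [-0.5367  0.9988] L 0.123 W 0.027 yaw -177.0 z [0.007 0.03 ]
b [243. 263.] mid [0.4222 0.0246] L 0.109 W 0.028 yaw -15.7 z [0.01  0.037]
b [174. 366.] mid [ 0.2544 -0.3154] L 0.115 W 0.025 yaw -49.2 z [0.019 0.038]
b [283. 369.] mid [ 0.4992 -0.3448] L 0.076 W 0.02 yaw -177.6 z [0.008 0.026]
a 231 [ 6.03371776e-01 -4.48978955e-05  2.60374348e-01] [0.64016576 0.04589253 0.31106189]
1927 [ 0.4007308  -0.29800797  0.00600946] [0.8858364  0.29971878 0.01988146]
b 258 [ 0.5973019  -0.00633977  0.26002038] [0.63682908 0.03858072 0.30824885]
2322 [ 0.40003127 -0.23375537  0.00602097] [0.73512008 0.29991938 0.01988617]Traceback (most recent call last):
  File "<stdin>", line 26, in <module>
    return _nx.concatenate(arrs, 0, dtype=dtype, casting=casting)
           ~~~~~~~~~~~~~~~^^^^^^^^^^^^^^^^^^^^^^^^^^^^^^^^^^^^^^^
ValueError: all the input array dimensions except for the concatenation axis must match exactly, but along dimension 1, the array at index 0 has size 800 and the array at index 1 has size 799
```

Run:
```python
from h import *
d=np.load("c0.npz")
for k in"ab":
    p=d[k].reshape(-1,3);C=d[k+"i"].reshape(-1,3)
    near=(abs(p[:,0]-.62)<.16)&(abs(p[:,1]-.03)<.2)
    q=p[near&(p[:,2]>.006)&(p[:,2]<.018)&(C.max(1)<95)]
    r=cv2.minAreaRect(q[:,:2].astype(np.float32)*1000);print(k,"base",len(q),r)
    for z0 in(.1,.13,.16,.175,.19,.21,.23,.25,.27,.29):
        q=p[near&(p[:,2]>z0)&(p[:,2]<z0+.02)&(abs(p[:,1]-.03)<.15)]
        if len(q): print(z0,len(q),q.min(0).round(3),q.max(0).round(3))
    q=p[near&(p[:,2]>.3)];print("top",q.mean(0),q[:,2].max(),len(q))
im=cv2.resize(d["bi"][335:405,240:400],(400,220),interpolation=cv2.INTER_CUBIC)
i2=cv2.resize(d["ai"][190:310,170:350],(400,220),interpolation=cv2.INTER_CUBIC)
i3=cv2.resize(d["bi"][165:295,230:390],(800,380),interpolation=cv2.INTER_CUBIC)
save("c1",np.clip(np.vstack([np.hstack([im,i2]),i3])*1.5,0,255).astype(np.uint8))
```

```text
a base 1562 ((581.6243286132812, 47.582130432128906), (220.54498291015625, 232.81005859375), 81.9834213256836)
0.1 414 [0.58  0.005 0.1  ] [0.681 0.146 0.12 ]
0.13 200 [ 0.597 -0.003  0.13 ] [0.668 0.132 0.15 ]
0.16 294 [ 0.564 -0.083  0.16 ] [0.665 0.129 0.18 ]
0.175 312 [ 0.564 -0.083  0.175] [0.64  0.046 0.195]
0.19 76 [ 0.603 -0.026  0.19 ] [0.639 0.046 0.209]
0.21 79 [ 0.603 -0.017  0.21 ] [0.64  0.046 0.229]
0.23 78 [0.603 0.    0.23 ] [0.642 0.047 0.25 ]
0.25 135 [ 0.603 -0.     0.25 ] [0.64  0.046 0.27 ]
0.27 32 [0.61  0.004 0.27 ] [0.64 0.04 0.29]
0.29 93 [0.604 0.007 0.29 ] [0.634 0.038 0.31 ]
top [0.62061113 0.02361104 0.30641361] 0.3110618902050003 74
b base 1945 ((579.8870849609375, 40.932579040527344), (220.46493530273438, 226.2222442626953), 81.83486938476562)
0.1 183 [0.58  0.005 0.1  ] [0.676 0.144 0.119]
0.13 74 [0.593 0.035 0.13 ] [0.662 0.118 0.15 ]
0.16 372 [ 0.563 -0.088  0.16 ] [0.659 0.117 0.18 ]
0.175 437 [ 0.563 -0.088  0.175] [0.636 0.041 0.195]
0.19 96 [ 0.598 -0.021  0.19 ] [0.633 0.04  0.21 ]
0.21 103 [ 0.598 -0.025  0.21 ] [0.633 0.041 0.23 ]
0.23 43 [ 0.598 -0.007  0.23 ] [0.634 0.039 0.25 ]
0.25 114 [ 0.597 -0.006  0.25 ] [0.637 0.039 0.27 ]
0.27 49 [ 0.602 -0.001  0.27 ] [0.632 0.018 0.29 ]
0.29 107 [ 0.602 -0.001  0.29 ] [0.631 0.029 0.308]
top [0.61640797 0.01379767 0.30490588] 0.3082488512933327 64
```

View pics/c1.png

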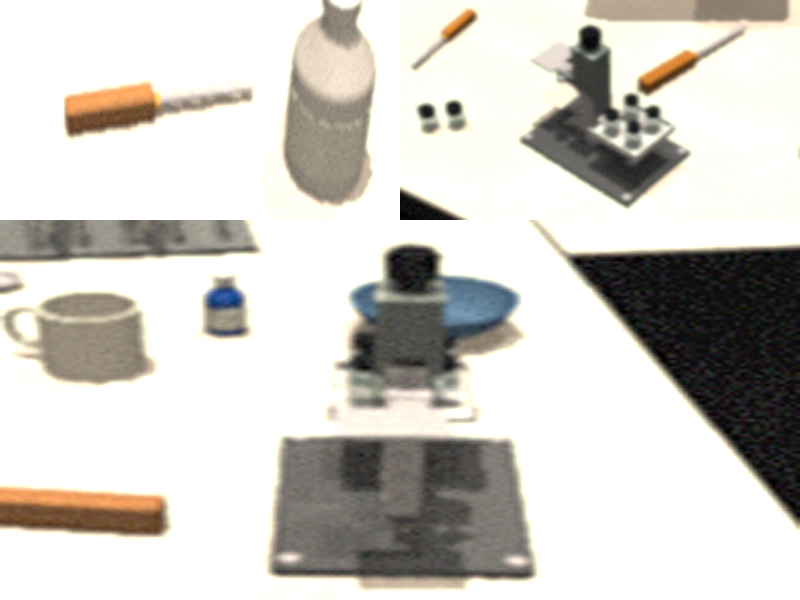

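Lengths and crop agree: the target rod is the one with the 76 mm handle, at side (284,369), middle about (0.50, -0.338), yaw about 3°. The other two handles are 110–119 mm. The lift yaw is about -8° and its column axis about (0.619, 0.020). The pawl tail is the pale plate left of the sleeve in the top right crop. I'll go above the rod handle now.

Emit:
servo_tool(
  commands=[
    [[0, 0, 0], [0, 0, 7], 0.0919],
    [[0, 0, 0], [0, 0, 7], 0.0919],
    [[0, 0, 0], [0, 0, 7], 0.0919],
    [[0.045, -0.035, 0], [0, 0, 0], 0.07],
    [[0.045, -0.035, 0], [0, 0, 0], 0.06],
    [[0.045, -0.035, 0], [0, 0, 0], 0.06],
    [[0.045, -0.035, 0], [0, 0, 0], 0.06],
    [[0.045, -0.035, 0], [0, 0, 0], 0.06],
  ],
)

```text
t: 0.9
position: [0.4426, -0.4075, 0.1834]
tool_rot: [-0.0, 1.0, 0.024, -0.0]
wrist_force: [0.4, -1.1, -0.0]
gripper_width: 0.0599
```

Emit:
servo_tool(
  commands=[
    [[0.04, -0.03, 0], [0, 0, 0], 0.06],
    [[0.017, -0.015, 0], [0, 0, 0], 0.06],
    [[0, 0, 0], [0, 0, 0], 0.06],
    [[0, 0, 0], [0, 0, 0], 0.06],
  ],
)

```text
t: 1.3
position: [0.4961, -0.3612, 0.1833]
tool_rot: [-0.0, 1.0, 0.025, -0.0]
wrist_force: [-0.6, -0.5, 0.4]
gripper_width: 0.0599
```

```bash
cat >> h.py <<'E'
def wcloud(c):
    h,w=c["range_z"].shape; f=h/2/np.tan(np.radians(c["vertical_fov"])/2)
    u,v=np.meshgrid(np.arange(w),np.arange(h)); x=u-c["cx"];y=v-c["cy"]; r=np.hypot(x,y)+1e-9; t=r/f
    d=np.stack([np.sin(t)*x/r,-np.sin(t)*y/r,-np.cos(t)],-1); z=c["range_z"]
    P=d/np.maximum(np.cos(t),.05)[...,None]*z[...,None]
    W=P@q2R(c["orientation"]).T+np.array(c["eye"]); W[z==0]=np.nan
    return W,d@q2R(c["orientation"]).T
def pose():
    s=read_state();M=q2R(s["tool_rot"]);p=np.array(s["position"]);yaw=np.degrees(np.arctan2(M[1,0],M[0,0]))
    print("t",s["t"],"p",p.round(4),"yaw",yaw.round(2),"zax",M[:,2].round(3),"F",s["wrist_force"].round(2),"w",round(s["gripper_width"],4));return p,M
E
python3 - <<'E'
from h import *
p,M=pose();c=camera("wrist");save("w1",c["image"]);W,D=wcloud(c)
im=c["image"];hsv=cv2.cvtColor(im,cv2.COLOR_RGB2HSV)
m=((hsv[...,0]<18)&(hsv[...,1]>120)&(hsv[...,2]>60)).astype(np.uint8)
n,l,s,ce=cv2.connectedComponentsWithStats(m)
for i in range(1,n):
    if s[i,4]<60: continue
    ok=l==i
    e=np.array(c["eye"]);q=e+D[ok]*((0.026-e[2])/D[ok][:,2])[:,None]
    top=W[ok];top=top[np.nan_to_num(top[:,2])>.021]
    print(ce[i],s[i],"plane",cv2.minAreaRect(q[:,:2].astype(np.float32)*1000),"top",len(top),cv2.minAreaRect(top[:,:2].astype(np.float32)*1000) if len(top)>5 else'')
E
```

```text
t 1.3 p [ 0.4961 -0.3612  0.1833] yaw 2.84 zax [-0.001  0.    -1.   ] F [-0.64 -0.54  0.42] w 0.0599
[261.61333333 188.85333333] [255 152  15  70 750] plane ((499.5323486328125, -337.6007080078125), (78.8699722290039, 15.688939094543457), 2.5000929832458496) top 745 ((499.06256103515625, -337.6598815917969), (77.68618774414062, 15.582202911376953), 2.4646799564361572)
[ 14.23089983 229.05263158] [ 10 196  10  67 589] plane ((418.7137145996094, 45.898223876953125), (23.13119125366211, 113.86297607421875), 75.08573150634766) top 583 ((485.6145324707031, -90.93963623046875), (83.93622589111328, 361.62384033203125), 24.670455932617188)
[247.05316092 352.48994253] [215 337  56  27 696] plane ((264.5748291015625, -319.3073425292969), (38.7676887512207, 82.7901611328125), 39.37055206298828) top 629 ((376.4849548339844, -344.4629211425781), (60.91157531738281, 272.89398193359375), 76.9800796508789)
```

View pics/w1.png

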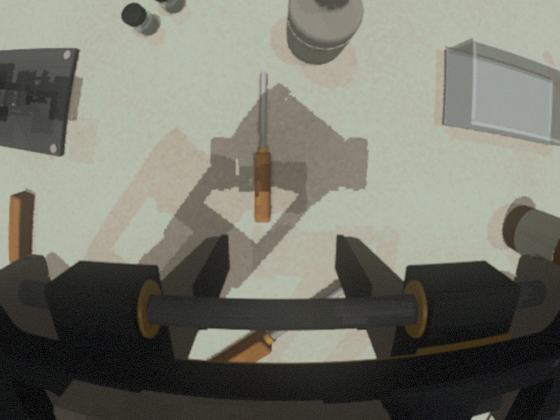

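Wrist view: the rod handle is at (262,189), shank tip at (264,75) and the soap bottle beyond at (325,25). Handle middle is (0.4995, -0.3376), yaw 2.5°. I'll grip 24 mm forward of the middle.

Emit:
servo_tool(
  commands=[
    [[0.0286, -0.0232, 0], [0, 0, 0.4], 0.06],
    [[0, 0, 0.04], [0, 0, 0], 0.06],
    [[0, 0, 0.04], [0, 0, 0], 0.06],
    [[0, 0, 0.04], [0, 0, 0], 0.06],
    [[0, 0, 0.03], [0, 0, 0], 0.06],
    [[0, 0, 0.02], [0, 0, 0], 0.06],
    [[0, 0, 0.008], [0, 0, 0], 0.06],
    [[0, 0, 0], [0, 0, 0], 0.06],
  ],
)

```text
t: 2.15
position: [0.5224, -0.3375, 0.0048]
tool_rot: [-0.0, 1.0, 0.02, -0.001]
wrist_force: [0.4, -0.6, -0.3]
gripper_width: 0.0598
```

Emit:
servo_tool(
  commands=[
    [[0, 0, 0], [0, 0, 0], 0],
    [[0, 0, 0], [0, 0, 0], 0],
    [[0, 0, 0], [0, 0, 0], 0],
    [[0, 0, 0], [0, 0, 0], 0],
    [[0, 0, 0], [0, 0, 0], 0],
    [[0, 0, 0], [0, 0, 0], 0],
  ],
)

```text
t: 2.75
position: [0.5239, -0.3369, 0.0059]
tool_rot: [0.0, 1.0, 0.021, 0.0]
wrist_force: [0.3, -0.1, -0.1]
gripper_width: 0.014
```

Emit:
servo_tool(
  commands=[
    [[0, 0, -0.02], [0, 0, 0], 0],
    [[0, 0, -0.04], [0, 0, 0], 0],
    [[0, 0, -0.04], [0, 0, 0], 0],
    [[-0.04, 0, -0.042], [0, 0, 0], 0],
    [[-0.04, 0, 0], [0, 0, 5], 0],
    [[-0.04, 0, 0], [0, 0, 5.4], 0],
    [[-0.01, -0.04, 0], [0, 0, 0], 0],
    [[0, -0.04, 0], [0, 0, 0], 0],
  ],
)

```text
t: 3.55
position: [0.4085, -0.2573, 0.142]
tool_rot: [-0.0, 0.997, -0.072, -0.0]
wrist_force: [0.8, 0.1, 0.0]
gripper_width: 0.0003
```

Emit:
servo_tool(
  commands=[
    [[0, -0.04, 0], [0, 0, 0], 0],
    [[0, -0.04, 0], [0, 0, 0], 0],
    [[0, -0.04, 0], [0, 0, 0], 0],
    [[0, -0.04, 0], [0, 0, 0], 0],
    [[0, -0.03, 0], [0, 0, 0], 0],
    [[0, 0, 0], [0, 0, 0], 0],
    [[0, 0, 0], [0, 0, 0], 0],
  ],
)

```text
t: 4.25
position: [0.4373, -0.0691, 0.142]
tool_rot: [0.0, 0.998, -0.069, 0.0]
wrist_force: [0.8, -0.6, 0.7]
gripper_width: 0.0009
```

Run:
```python
from h import *
p,M=pose();a=camera("scene");b=camera("side");c=camera("wrist")
W,D=wcloud(c);np.savez("c2.npz",a=cloud(a),b=cloud(b),w=W,ai=a["image"],bi=b["image"],wi=c["image"])
L=lambda q:(q-[.619,.020,0])@R.from_euler('z',-8,degrees=True).as_matrix()
for n,Wc in(("a",cloud(a)),("b",cloud(b)),("w",W)):
    q=L(Wc.reshape(-1,3)); q=q[~np.isnan(q[:,0])]
    t=q[(q[:,2]>.165)&(q[:,2]<.19)&(q[:,1]<-.045)&(q[:,1]>-.13)&(q[:,0]>-.06)&(q[:,0]<.05)]
    print(n,"tail",len(t),(np.percentile(t,[2,50,98],axis=0)*1000).round(1).tolist() if len(t) else '')
    k=q[(q[:,2]>.295)&(q[:,2]<.32)&(abs(q[:,0])<.04)&(abs(q[:,1])<.04)]
    print(n,"knob",len(k),(np.percentile(k,[2,50,98],axis=0)*1000).round(1).tolist() if len(k) else '')
i1=c["image"];i2=b["image"]
cr=cv2.resize(b["image"][150:310,220:400],(0,0),fx=2.3,fy=2.3,interpolation=cv2.INTER_CUBIC)
ca=cv2.resize(a["image"][180:300,190:325],(0,0),fx=2.75,fy=2.75,interpolation=cv2.INTER_CUBIC)
H=max(cr.shape[0],ca.shape[0]);pad=lambda x:np.pad(x,((0,H-x.shape[0]),(0,0),(0,0)))
o=np.hstack([pad(cr),pad(ca)]);save("p2",np.clip(o*1.4,0,255).astype(np.uint8));save("w2",c["image"]);print(o.shape)
```

```text
t 4.25 p [ 0.4373 -0.0691  0.142 ] yaw -7.91 zax [ 0. -0. -1.] F [ 0.78 -0.59  0.65] w 0.0009
a tail 214 [[-40.2, -101.7, 173.2], [-6.3, -79.2, 178.4], [17.8, -48.6, 183.8]]
a knob 86 [[-12.4, -10.2, 296.0], [2.2, 5.5, 306.8], [14.4, 15.5, 311.1]]
b tail 331 [[-41.6, -106.4, 171.3], [-8.3, -80.7, 177.2], [18.5, -45.7, 182.7]]
b knob 86 [[-16.1, -17.9, 295.7], [-2.0, -10.1, 304.0], [12.4, 6.8, 308.1]]
w tail 2088 [[-42.6, -101.5, 175.4], [-36.7, -80.0, 179.8], [-28.6, -59.3, 181.3]]
w knob 0 
(368, 785, 3)
```

View pics/p2.png

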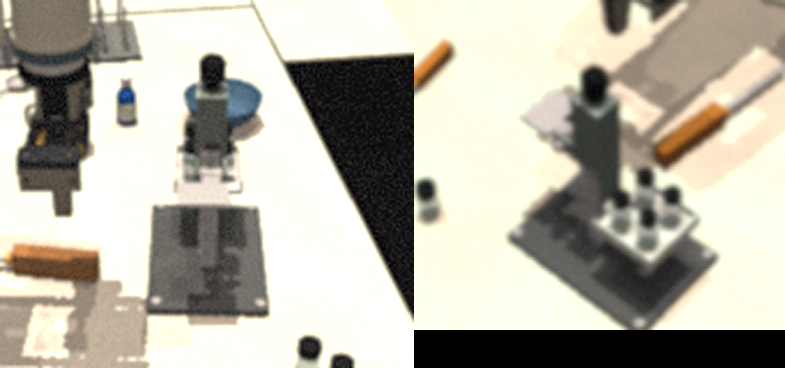

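The fingers are empty (opening 0). The rod slipped out of the grip, because the pads only caught the rounded top of the handle. Tail and lift pose agree in all views. I'll find the rod again.

Run:
```python
from h import *
d=np.load("c2.npz")
for k in"abw":
    W=d[k];im=d[k+"i"];hsv=cv2.cvtColor(im,cv2.COLOR_RGB2HSV)
    m=((hsv[...,0]<18)&(hsv[...,1]>120)&(hsv[...,2]>60)&(W[...,2]<.06)&(W[...,2]>.004)).astype(np.uint8)
    n,l,s,c=cv2.connectedComponentsWithStats(m)
    for i in range(1,n):
        if s[i,4]<25: continue
        p=W[l==i];print(k,c[i].round(),cv2.minAreaRect(p[:,:2].astype(np.float32)*1000),"z",np.percentile(p[:,2],[5,50,95]).round(4))
i=d["bi"][330:415,200:420];save("p3",cv2.resize(i,(0,0),fx=3.5,fy=3.5,interpolation=cv2.INTER_CUBIC))
```

```text
a [235. 169.] ((265.4164123535156, -310.4288635253906), (32.3563232421875, 85.9865951538086), 35.807796478271484) z [0.0107 0.0313 0.0402]
a [196. 203.] ((504.2323303222656, -332.7961120605469), (16.018482208251953, 79.1023178100586), 89.81002807617188) z [0.0118 0.0235 0.0294]
a [290. 227.] ((421.4171447753906, 38.41747283935547), (28.25029945373535, 122.5474853515625), 73.30467224121094) z [0.0161 0.0353 0.0406]
b [ 33. 148.] ((-539.1248168945312, 1005.7758178710938), (38.50226593017578, 142.02366638183594), 89.0307388305664) z [0.0093 0.0328 0.0569]
b [205. 198.] ((293.82421875, 455.73321533203125), (97.3963623046875, 12.60106372833252), 44.43295669555664) z [0.0089 0.013  0.018 ]
b [243. 264.] ((419.70751953125, 31.621023178100586), (29.31155014038086, 116.79594421386719), 74.44285583496094) z [0.0097 0.0304 0.0369]
b [174. 367.] ((257.0057678222656, -316.00238037109375), (25.608448028564453, 119.271484375), 41.50941467285156) z [0.0196 0.0348 0.0376]
b [284. 369.] ((501.63409423828125, -341.4202575683594), (81.46237182617188, 19.523971557617188), 1.3398877382278442) z [0.008  0.0226 0.0266]
w [505. 116.] ((498.6714782714844, -336.1408386230469), (76.89820861816406, 15.178621292114258), 1.71196448802948) z [0.0252 0.0266 0.0278]
w [182. 224.] ((429.64434814453125, 33.174522399902344), (23.762577056884766, 97.57868957519531), 74.36860656738281) z [0.0367 0.0383 0.0395]
w [508. 281.] ((295.65362548828125, -340.53240966796875), (11.148771286010742, 5.849298000335693), 82.09992980957031) z [0.0348 0.0367 0.0386]
w [468. 329.] ((239.5715789794922, -288.0989990234375), (24.0787410736084, 63.613311767578125), 36.49681854248047) z [0.0349 0.0377 0.039 ]
```

View pics/p3.png

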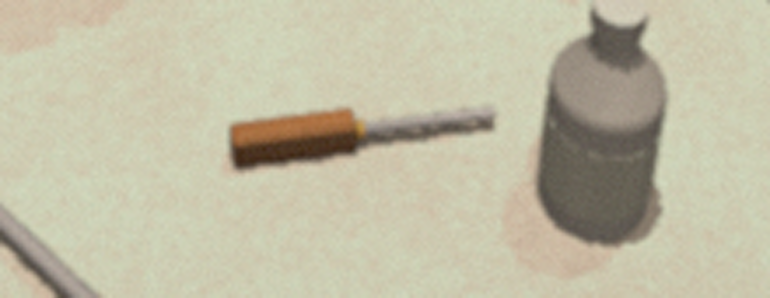

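The rod still lies where it was, handle (0.4985, -0.336), yaw about 1.7°; in the crop it is at (295,138) with the soap bottle at (605,130). The grasp was too high on it. I'll go back, lower, and watch the opening.

Emit:
servo_tool(
  commands=[
    [[0, 0.04, 0], [0, 0, -5], 0.05],
    [[0, 0.04, 0], [0, 0, -4.7], 0.05],
    [[0.01, 0.045, 0], [0, 0, 0], 0.05],
    [[0.015, 0.045, 0], [0, 0, 0], 0.05],
    [[0.02, 0.045, 0], [0, 0, 0], 0.05],
    [[0.02, 0.03, 0], [0, 0, 0], 0.05],
    [[0, 0.015, 0], [0, 0, 0], 0.05],
    [[0, 0, 0], [0, 0, 0], 0.05],
  ],
)

```text
t: 5.2
position: [0.4987, -0.3291, 0.1413]
tool_rot: [-0.0, 1.0, 0.013, -0.0]
wrist_force: [-0.3, 0.1, 1.0]
gripper_width: 0.0502
```

Emit:
servo_tool(
  commands=[
    [[0, 0, 0], [0, 0, 0], 0.05],
  ],
)

```text
t: 5.3
position: [0.4982, -0.3264, 0.1414]
tool_rot: [-0.001, 1.0, 0.014, -0.001]
wrist_force: [0.1, 0.4, -0.6]
gripper_width: 0.0501
```

Emit:
servo_tool(
  commands=[
    [[0.023, 0.0097, 0.03], [0, 0, 0], 0.05],
    [[0, 0, 0.04], [0, 0, 0], 0.05],
    [[0, 0, 0.04], [0, 0, 0], 0.05],
    [[0, 0, 0.02], [0, 0, 0], 0.05],
    [[0, 0, 0.008], [0, 0, 0], 0.05],
    [[0, 0, 0], [0, 0, 0], 0.05],
  ],
)

```text
t: 5.9
position: [0.5221, -0.3347, 0.0035]
tool_rot: [-0.001, 1.0, 0.015, -0.001]
wrist_force: [-0.2, 0.7, 0.7]
gripper_width: 0.0499
```

Emit:
servo_tool(
  commands=[
    [[0, 0, 0.002], [0, 0, 0], 0.05],
    [[0, 0, 0], [0, 0, 0], 0.03],
    [[0, 0, 0], [0, 0, 0], 0.02],
    [[0, 0, 0], [0, 0, 0], 0.02],
  ],
)

```text
t: 6.3
position: [0.5235, -0.3363, 0.0027]
tool_rot: [0.0, 1.0, 0.015, 0.001]
wrist_force: [-0.9, -0.1, 0.2]
gripper_width: 0.0282
```

Emit:
servo_tool(
  commands=[
    [[0, 0, 0.001], [0, 0, 0], 0],
    [[0, 0, 0], [0, 0, 0], 0],
    [[0, 0, 0], [0, 0, 0], 0],
  ],
)

```text
t: 6.6
position: [0.523, -0.336, 0.0009]
tool_rot: [-0.0, 1.0, 0.014, -0.0]
wrist_force: [-0.5, -0.5, 0.4]
gripper_width: 0.0041
```

Emit:
servo_tool(
  commands=[
    [[0, 0, 0], [0, 0, 0], 0],
    [[0, 0, 0], [0, 0, 0], 0],
    [[0, 0, 0], [0, 0, 0], 0],
    [[0, 0, 0], [0, 0, 0], 0],
  ],
)

```text
t: 7.0
position: [0.523, -0.336, 0.0009]
tool_rot: [0.0, 1.0, 0.015, -0.0]
wrist_force: [-0.5, 0.7, -0.1]
gripper_width: 0.0005
```

The fingers shut fully without meeting the handle, so something is off. I'll look.

Run:
```python
from h import *
p,M=pose();b=camera("side");c=camera("wrist");a=camera("scene")
k=lambda im,y0,y1,x0,x1,f:cv2.resize(im[y0:y1,x0:x1],(0,0),fx=f,fy=f,interpolation=cv2.INTER_CUBIC)
A=k(b["image"],300,420,200,400,2);B=k(c["image"],100,340,160,400,1.6);C=k(a["image"],150,250,140,260,2)
H=max(x.shape[0] for x in(A,B,C));pad=lambda x:np.pad(x,((0,H-x.shape[0]),(0,0),(0,0)))
o=np.hstack([np.pad(np.vstack([A,C]) if 0 else A,((0,H-A.shape[0]),(0,0),(0,0))),pad(B)]);o[A.shape[0]:A.shape[0]+C.shape[0],:C.shape[1]]=C[:H-A.shape[0]]
save("p4",o);print(o.shape)
W,D=wcloud(c);im=c["image"];hsv=cv2.cvtColor(im,cv2.COLOR_RGB2HSV)
m=((hsv[...,0]<18)&(hsv[...,1]>120)&(hsv[...,2]>40)).astype(np.uint8)
n,l,s,ce=cv2.connectedComponentsWithStats(m)
for i in range(1,n):
    if s[i,4]>60: q=W[l==i];q=q[np.nan_to_num(q[:,2])>0.005];print(ce[i],s[i],cv2.minAreaRect(q[:,:2].astype(np.float32)*1000),np.percentile(q[:,2],[5,50,95]))
```

```text
t 7.0 p [ 0.523  -0.336   0.0009] yaw 1.67 zax [-0. -0. -1.] F [-0.51  0.66 -0.1 ] w 0.0005
(384, 784, 3)
[283.99308756 226.96313364] [270 210  29  26 434] ((537.32080078125, -335.9136962890625), (12.681769371032715, 16.035472869873047), 1.750658631324768) [0.01739538 0.02629878 0.02773013]
[282.37719298 334.36842105] [272 331  21   7 114] ((487.14404296875, -335.0792541503906), (53.93373107910156, 13.101815223693848), 4.385737895965576) [0.0259413  0.02705008 0.09600665]
```

View pics/p4.png

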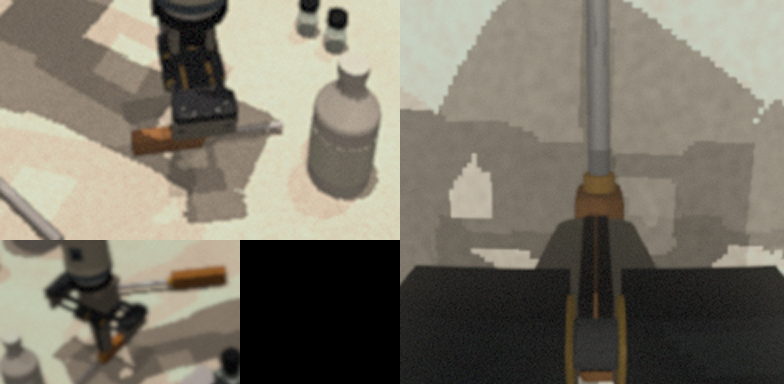

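The wrist crop shows the handle at (598,205) running between the fingers. The first lift seems to have started before the fingers had closed. I'll test by lifting 30 mm.

Emit:
servo_tool(
  commands=[
    [[0, 0, -0.01], [0, 0, 0], 0],
    [[0, 0, -0.02], [0, 0, 0], 0],
    [[0, 0, 0], [0, 0, 0], 0],
    [[0, 0, 0], [0, 0, 0], 0],
  ],
)

```text
t: 7.55
position: [0.5235, -0.3363, 0.0316]
tool_rot: [0.0, 1.0, 0.015, 0.001]
wrist_force: [0.1, -0.1, -0.1]
gripper_width: 0.0005
```

Run:
```python
from h import *
p,M=pose();c=camera("wrist")
save("w5",c["image"][0:340,130:430])
W,D=wcloud(c);im=c["image"];hsv=cv2.cvtColor(im,cv2.COLOR_RGB2HSV)
T=(W-p)@M  # tool frame
m=((hsv[...,0]<18)&(hsv[...,1]>120)&(hsv[...,2]>40)).astype(np.uint8)
n,l,s,ce=cv2.connectedComponentsWithStats(m)
for i in range(1,n):
    if s[i,4]>60: q=W[l==i];q=q[np.nan_to_num(q[:,2])>0.005];print(ce[i],s[i],(np.percentile(q,[5,50,95],axis=0)).round(4).tolist())
# things between fingers in tool frame
f=(abs(T[...,0])<.012)&(abs(T[...,1])<.05)&(T[...,2]>-.06)&(T[...,2]<.01)
ys,xs=np.where(f);q=T[f];print(len(q));h=np.histogram(q[:,1],bins=np.arange(-.05,.051,.005));print(h)
for lo in np.arange(-.03,.03,.005):
    k=q[(q[:,1]>=lo)&(q[:,1]<lo+.005)]
    if len(k):print(round(lo,3),len(k),k[:,2].min().round(3),k[:,2].max().round(3))
```

```text
t 7.55 p [ 0.5235 -0.3363  0.0316] yaw 1.67 zax [ 0.001 -0.001 -1.   ] F [ 0.09 -0.1  -0.12] w 0.0005
[283.43238994 221.38679245] [271 204  25  33 636] [[0.5229, -0.3434, 0.0195], [0.5313, -0.3361, 0.0268], [0.5379, -0.3292, 0.0279]]
[281.86597938 278.1443299 ] [280 259   4  39  97] [[0.5212, -0.3356, 0.1023], [0.5307, -0.3353, 0.107], [0.5341, -0.3347, 0.1262]]
1418
(array([  0,   0,   0,   0,   0,   0,   2, 124, 285, 336, 310, 288,  73,
         0,   0,   0,   0,   0,   0,   0]), array([-5.00000000e-02, -4.50000000e-02, -4.00000000e-02, -3.50000000e-02,
       -3.00000000e-02, -2.50000000e-02, -2.00000000e-02, -1.50000000e-02,
       -1.00000000e-02, -5.00000000e-03, -2.77555756e-17,  5.00000000e-03,
        1.00000000e-02,  1.50000000e-02,  2.00000000e-02,  2.50000000e-02,
        3.00000000e-02,  3.50000000e-02,  4.00000000e-02,  4.50000000e-02,
        5.00000000e-02]))
-0.02 2 -0.06 -0.058
-0.015 124 -0.06 -0.033
-0.01 285 -0.06 0.009
-0.005 336 -0.06 0.006
0.0 310 -0.06 0.006
0.005 288 -0.06 0.008
0.01 73 -0.06 -0.035
```

View pics/w5.png

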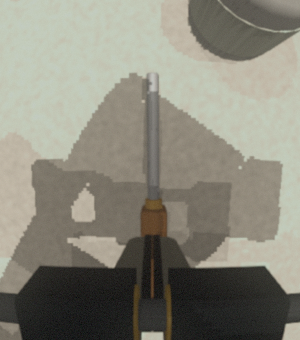

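The rod did not come along; its top is still at 0.027. I'll measure where the finger tips actually are.

Run:
```python
from h import *
p,M=pose();c=camera("wrist");W,D=wcloud(c);T=(W-p)@M
print("eye tool",((np.array(c["eye"])-p)@M).round(3), "qpos",read_state()["qpos"].round(3))
for r in range(190,300,6):
    for u in (275,281,288,294): 
        print(r,u,(T[r,u]*1000).round(0).tolist(),c["image"][r,u].tolist(),end=" | ")
    print()
for n in("side","scene"):
    cc=camera(n);q=(cloud(cc)-p)@M;g=(abs(q[...,0])<.06)&(abs(q[...,1])<.1)&(q[...,2]>-.15)&(q[...,2]<.012)
    k=q[g]
    for z0 in np.arange(-.1,.012,.01):
        kk=k[(k[:,2]>=z0)&(k[:,2]<z0+.01)]
        if len(kk):print(n,round(z0,3),len(kk),(kk.min(0)*1000).round(),(kk.max(0)*1000).round())
```

```text
t 7.6 p [ 0.523  -0.336   0.0309] yaw 1.67 zax [ 0. -0. -1.] F [-0.63  0.17 -0.46] w 0.0003
eye tool [ 0.066 -0.001 -0.202] qpos [-0.573  0.523  1.755  0.     0.865  0.968]
190 275 [24.0, -6.0, 29.0] [121, 114, 104] | 190 281 [27.0, -2.0, 14.0] [94, 90, 88] | 190 288 [27.0, 3.0, 15.0] [93, 91, 86] | 190 294 [24.0, 8.0, 30.0] [116, 109, 97] | 
196 275 [20.0, -6.0, 30.0] [116, 109, 95] | 196 281 [23.0, -2.0, 13.0] [95, 91, 87] | 196 288 [23.0, 3.0, 15.0] [85, 82, 76] | 196 294 [20.0, 8.0, 30.0] [117, 110, 98] | 
202 275 [18.0, -6.0, 15.0] [103, 93, 72] | 202 281 [20.0, -2.0, 11.0] [110, 87, 50] | 202 288 [19.0, 3.0, 12.0] [106, 82, 48] | 202 294 [15.0, 8.0, 30.0] [103, 96, 84] | 
208 275 [15.0, -6.0, 13.0] [76, 59, 39] | 208 281 [15.0, -2.0, 10.0] [103, 81, 47] | 208 288 [15.0, 3.0, 13.0] [99, 74, 47] | 208 294 [14.0, 7.0, 15.0] [77, 55, 41] | 
214 275 [13.0, -5.0, 4.0] [94, 65, 43] | 214 281 [13.0, -1.0, 3.0] [94, 67, 45] | 214 288 [13.0, 3.0, 5.0] [93, 68, 47] | 214 294 [13.0, 7.0, 4.0] [105, 76, 49] | 
220 275 [9.0, -5.0, 5.0] [96, 70, 47] | 220 281 [9.0, -1.0, 3.0] [98, 71, 46] | 2
[... 2194 characters left out ...]
8 [27.0, 1.0, -132.0] [31, 28, 29] | 298 294 [27.0, 2.0, -133.0] [51, 47, 39] | 
side -0.0 245 [-60.  -7.   2.] [14. 14. 10.]
side 0.01 21 [-58.   1.  10.] [20. 14. 12.]
scene -0.1 11 [ -11.  -21. -100.] [ 12.  16. -91.]
scene -0.09 19 [ -7. -20. -90.] [ 12.  12. -80.]
scene -0.08 21 [ -6. -21. -80.] [ 14.  17. -70.]
scene -0.07 16 [ -7. -18. -70.] [ 12.  14. -60.]
scene -0.06 18 [ -7. -17. -60.] [ 13.  11. -50.]
scene -0.05 16 [ -6. -18. -49.] [ 13.   9. -42.]
scene -0.04 10 [  1. -13. -39.] [ 11.   7. -30.]
scene -0.03 1 [  8.   1. -29.] [  8.   1. -29.]
scene -0.01 1 [-59.   5.  -0.] [-59.   5.  -0.]
scene -0.0 69 [-59. -11.   0.] [19. 11. 10.]
scene 0.01 10 [-59. -11.  10.] [14.  6. 11.]
```

The stated tool tip is about 30 mm beyond the real finger tips: both wrist and scene clouds end near tool z = -32 mm. So the grasp needs a TCP reading near -0.027. I'll open and go down, feeling for contact.

Emit:
servo_tool(
  commands=[
    [[0, 0, 0], [0, 0, 0], 0.05],
    [[0, 0, 0], [0, 0, 0], 0.05],
    [[0, 0, 0], [0, 0, 0], 0.05],
    [[0, 0, 0], [0, 0, 0], 0.05],
    [[0, 0, 0], [0, 0, 0], 0.05],
    [[0, 0, 0], [0, 0, 0], 0.05],
    [[0, 0, 0.03], [0, 0, 0], 0.05],
    [[0, 0, 0.015], [0, 0, 0], 0.05],
  ],
)

```text
t: 8.55
position: [0.5224, -0.3356, -0.0155]
tool_rot: [-0.0, 1.0, 0.015, -0.0]
wrist_force: [0.0, 0.4, -1.1]
gripper_width: 0.05
```

Emit:
servo_tool(
  commands=[
    [[0, 0, 0.004], [0, 0, 0], 0.05],
    [[0, 0, 0.003], [0, 0, 0], 0.05],
    [[0, 0, 0], [0, 0, 0], 0.05],
    [[0, 0, 0], [0, 0, 0], 0.05],
  ],
)

```text
t: 8.95
position: [0.5235, -0.3363, -0.0204]
tool_rot: [0.0, 1.0, 0.015, 0.0]
wrist_force: [-0.1, -0.3, 1.2]
gripper_width: 0.0501
```

Emit:
servo_tool(
  commands=[
    [[0, 0, 0.003], [0, 0, 0], 0.05],
    [[0, 0, 0], [0, 0, 0], 0.05],
    [[0, 0, 0], [0, 0, 0], 0.05],
  ],
)

```text
t: 9.25
position: [0.5231, -0.336, -0.024]
tool_rot: [0.0, 1.0, 0.015, 0.0]
wrist_force: [0.6, 0.2, -0.2]
gripper_width: 0.05
```

Emit:
servo_tool(
  commands=[
    [[0, 0, 0.003], [0, 0, 0], 0.05],
    [[0, 0, 0], [0, 0, 0], 0.05],
    [[0, 0, 0], [0, 0, 0], 0.05],
  ],
)

```text
t: 9.55
position: [0.5229, -0.3359, -0.0273]
tool_rot: [-0.0, 1.0, 0.015, -0.0]
wrist_force: [-0.2, 0.3, -0.1]
gripper_width: 0.0501
```

Emit:
servo_tool(
  commands=[
    [[0, 0, 0], [0, 0, 0], 0],
    [[0, 0, 0], [0, 0, 0], 0],
    [[0, 0, 0], [0, 0, 0], 0],
    [[0, 0, 0], [0, 0, 0], 0],
    [[0, 0, 0], [0, 0, 0], 0],
    [[0, 0, 0], [0, 0, 0], 0],
    [[0, 0, 0], [0, 0, 0], 0],
    [[0, 0, 0], [0, 0, 0], 0],
  ],
)

```text
t: 10.35
position: [0.5231, -0.3361, -0.0271]
tool_rot: [0.0, 1.0, 0.015, 0.0]
wrist_force: [-0.1, -0.7, 1.1]
gripper_width: 0.0178
```

Gripped at 17.8 mm. I'll lift and go to the start position for inserting the rod.

Emit:
servo_tool(
  commands=[
    [[0, 0, -0.01], [0, 0, 0], 0],
    [[0, 0, -0.03], [0, 0, 0], 0],
    [[0, 0, -0.04], [0, 0, 0], 0],
    [[-0.03, 0, -0.04], [0, 0, 0], 0],
    [[-0.04, 0, -0.022], [0, 0, 3], 0],
    [[-0.04, 0, 0], [0, 0, 3.4], 0],
    [[-0.03, -0.02, 0], [0, 0, 3.3], 0],
    [[0, -0.04, 0], [0, 0, 0], 0],
  ],
)

```text
t: 11.15
position: [0.3867, -0.2754, 0.1155]
tool_rot: [0.0, 0.997, -0.073, -0.001]
wrist_force: [1.2, 0.9, -0.7]
gripper_width: 0.0177
```

Emit:
servo_tool(
  commands=[
    [[0, -0.04, 0], [0, 0, 0], 0],
    [[0, -0.04, 0], [0, 0, 0], 0],
    [[0, -0.04, 0], [0, 0, 0], 0],
    [[0, -0.04, 0], [0, 0, 0], 0],
    [[0, -0.03, 0], [0, 0, 0], 0],
    [[0, -0.01, 0], [0, 0, 0], 0],
    [[0, 0, 0], [0, 0, 0], 0],
    [[0, 0, 0], [0, 0, 0], 0],
  ],
)

```text
t: 11.95
position: [0.4184, -0.0777, 0.1151]
tool_rot: [0.0, 0.998, -0.07, 0.0]
wrist_force: [0.7, -0.1, -1.6]
gripper_width: 0.0179
```

Run:
```python
from h import *
p,M=pose();c=camera("wrist");W,D=wcloud(c)
O=np.array([.619,.020,0]);RL=R.from_euler('z',-8,degrees=True).as_matrix()
print("tcp lift",((p-O)@RL).round(4))
L=(W-O)@RL;T=(W-p)@M
s=(T[...,0]>.02)&(T[...,0]<.13)&(abs(T[...,1])<.025)&(T[...,2]>-.08)&(T[...,2]<-.01)
q=L[s];t=T[s]
for a in np.arange(.02,.13,.01):
    k=(t[:,0]>=a)&(t[:,0]<a+.01)
    if k.sum()>2: print(round(a,2),k.sum(),"lift med",np.median(q[k],0).round(4),"ztop",np.percentile(q[k,2],90).round(4))
save("w6",c["image"])
```

```text
t 11.95 p [ 0.4184 -0.0777  0.1151] yaw -8.0 zax [ 0. -0. -1.] F [ 0.65 -0.11 -1.6 ] w 0.0179
tcp lift [-0.185  -0.1247  0.1151]
0.02 361 lift med [-0.1609 -0.1233  0.1596] ztop 0.1608
0.03 316 lift med [-0.15   -0.1233  0.1596] ztop 0.1607
0.04 324 lift med [-0.1401 -0.1235  0.1596] ztop 0.1607
0.05 340 lift med [-0.1299 -0.1233  0.1595] ztop 0.1607
0.06 324 lift med [-0.1202 -0.1233  0.1596] ztop 0.1606
0.07 332 lift med [-0.11   -0.1233  0.1595] ztop 0.1607
0.08 322 lift med [-0.1    -0.1238  0.1595] ztop 0.1607
0.09 317 lift med [-0.09   -0.1233  0.1595] ztop 0.1605
0.1 196 lift med [-0.0818 -0.1238  0.1594] ztop 0.1606
```

View pics/w6.png

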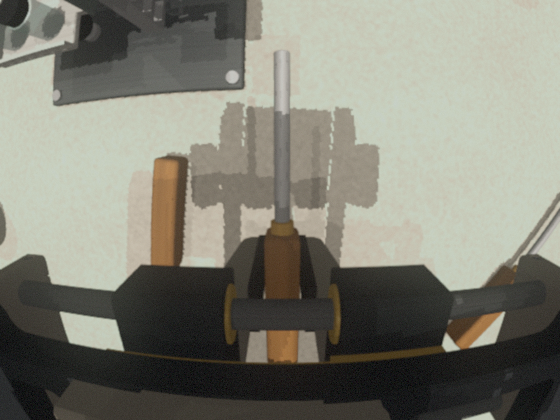

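Wrist view: the rod is held straight, with handle at (283,250) and tip at (282,55). It is horizontal at z 0.1555, and the tip is at lift x = -77 mm. I'll line it up and slide it under the tail.

Emit:
servo_tool(
  commands=[
    [[0, -0.02, 0], [0, 0, 0], 0],
    [[0, -0.0185, 0], [0, 0, 0], 0],
    [[0, 0, 0], [0, 0, 0], 0],
    [[0.025, 0, 0], [0, 0, 0], 0],
    [[0.025, 0, 0], [0, 0, 0], 0],
    [[0.025, 0, 0], [0, 0, 0], 0],
    [[0.025, 0, 0], [0, 0, 0], 0],
    [[0, 0, 0], [0, 0, 0], 0],
  ],
)

```text
t: 12.8
position: [0.5258, -0.0551, 0.115]
tool_rot: [0.0, 0.998, -0.071, 0.001]
wrist_force: [-0.3, -0.1, -1.9]
gripper_width: 0.018
```

```bash
cat >> h.py <<'E'
O=np.array([.619,.020,0]);RL=R.from_euler('z',-8,degrees=True).as_matrix()
def rodlift():
    p,M=pose();l=(p-O)@RL;print("rod grip rel hinge (lift mm): x %.1f y %.1f z %.1f"%(l[0]*1e3,(l[1]+.0015+.040)*1e3,(l[2]+.0405-.175)*1e3), "F lift",(np.array(read_state()["wrist_force"])@RL).round(1))
E
python3 -c "
from h import *
rodlift()"
```

```text
t 12.8 p [ 0.5258 -0.0551  0.115 ] yaw -8.1 zax [ 0.002 -0.001 -1.   ] F [-0.34 -0.08 -1.93] w 0.018
rod grip rel hinge (lift mm): x -81.9 y -45.8 z -19.5 F lift [-0.3 -0.1 -1.9]
```

Emit:
servo_tool(
  commands=[
    [[0, 0, -0.006], [0, 0, 0], 0],
    [[0, 0, -0.006], [0, 0, 0], 0],
    [[0, 0, -0.006], [0, 0, 0], 0],
    [[0, -0.0005, -0.006], [0, 0, 0], 0],
    [[0, -0.001, -0.006], [0, 0, 0], 0],
    [[0, -0.002, -0.006], [0, 0, 0], 0],
  ],
)

```text
t: 13.4
position: [0.5225, -0.0494, 0.1513]
tool_rot: [0.0, 0.998, -0.07, -0.001]
wrist_force: [-1.7, -2.1, -3.3]
gripper_width: 0.0181
```

Emit:
servo_tool(
  commands=[
    [[0, -0.003, -0.005], [0, 0, 0], 0],
    [[0, -0.003, -0.005], [0, 0, 0], 0],
    [[0, -0.004, -0.0045], [0, 0, 0], 0],
    [[0, -0.004, -0.004], [0, 0, 0], 0],
  ],
)

```text
t: 13.8
position: [0.5254, -0.0352, 0.1697]
tool_rot: [-0.0, 0.998, -0.07, 0.0]
wrist_force: [-0.6, -1.8, -3.9]
gripper_width: 0.0178
```

Run:
```python
from h import *
rodlift()
a=camera("scene");b=camera("side")
k=lambda im,y0,y1,x0,x1,f:cv2.resize(im[y0:y1,x0:x1],(0,0),fx=f,fy=f,interpolation=cv2.INTER_CUBIC)
A=k(a["image"],190,290,200,310,3.6);B=k(b["image"],165,265,260,370,3.6)
save("p7",np.clip(np.hstack([A,B])*1.5,0,255).astype(np.uint8))
```

```text
t 13.8 p [ 0.5254 -0.0352  0.1697] yaw -8.03 zax [ 0.  0. -1.] F [-0.57 -1.84 -3.87] w 0.0178
rod grip rel hinge (lift mm): x -85.1 y -26.2 z 35.2 F lift [-0.3 -1.9 -3.9]
```

View pics/p7.png

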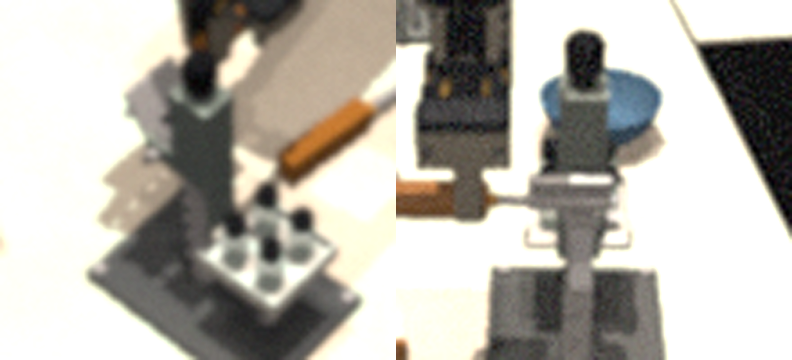

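The tail is lifted to about 60° (left crop at (150,100); right crop at (575,195)). The rod shank is behind it and the forces are light. I'll continue towards the stop in small steps.

Emit:
servo_tool(
  commands=[
    [[0, -0.004, -0.003], [0, 0, 0], 0],
    [[0, -0.004, -0.003], [0, 0, 0], 0],
    [[0, -0.002, -0.001], [0, 0, 0], 0],
    [[0, 0, 0], [0, 0, 0], 0],
  ],
)

```text
t: 14.3
position: [0.5268, -0.0254, 0.1766]
tool_rot: [-0.0, 0.998, -0.07, 0.0]
wrist_force: [0.1, -1.1, -2.1]
gripper_width: 0.0175
```

Emit:
servo_tool(
  commands=[
    [[0, -0.002, -0.0005], [0, 0, 0], 0],
    [[0, -0.002, -0.0005], [0, 0, 0], 0],
    [[0, 0, 0], [0, 0, 0], 0],
  ],
)

```text
t: 14.6
position: [0.5274, -0.0216, 0.1776]
tool_rot: [-0.0, 0.998, -0.07, 0.0]
wrist_force: [0.0, -2.6, -1.8]
gripper_width: 0.018
```

```bash
python3 -c "
from h import *
rodlift()"
```

```text
t 14.6 p [ 0.5274 -0.0216  0.1776] yaw -8.03 zax [ 0.001 -0.    -1.   ] F [ 0.02 -2.61 -1.81] w 0.018
rod grip rel hinge (lift mm): x -84.9 y -12.5 z 43.1 F lift [ 0.4 -2.6 -1.8]
```

Emit:
servo_tool(
  commands=[
    [[0, -0.0015, 0], [0, 0, 0], 0],
    [[0, -0.0015, 0], [0, 0, 0], 0],
    [[0, 0, 0], [0, 0, 0], 0],
  ],
)

```text
t: 14.9
position: [0.5278, -0.0187, 0.1776]
tool_rot: [-0.0, 0.998, -0.07, 0.0]
wrist_force: [0.4, -2.2, -0.2]
gripper_width: 0.0177
```

Emit:
servo_tool(
  commands=[
    [[0, -0.0015, 0], [0, 0, 0], 0],
    [[0, -0.0015, 0], [0, 0, 0], 0],
    [[0, 0, 0], [0, 0, 0], 0],
  ],
)

```text
t: 15.2
position: [0.528, -0.0167, 0.1774]
tool_rot: [0.001, 0.998, -0.07, 0.0]
wrist_force: [-0.1, -7.6, -0.8]
gripper_width: 0.0176
```

Emit:
servo_tool(
  commands=[
    [[0, -0.0015, 0], [0, 0, 0], 0],
    [[0, 0, 0], [0, 0, 0], 0],
    [[0, 0, 0], [0, 0, 0], 0],
  ],
)

```text
t: 15.5
position: [0.5281, -0.016, 0.1774]
tool_rot: [0.001, 0.998, -0.07, -0.0]
wrist_force: [-0.1, -12.3, -1.3]
gripper_width: 0.0177
```

It is firmly on the stop: the force rose from 2.5 to 7.6 and then 12 N. I'll ease to a moderate push, hold, then withdraw.

Emit:
servo_tool(
  commands=[
    [[0, 0.001, 0], [0, 0, 0], 0],
    [[0, 0, 0], [0, 0, 0], 0],
    [[0, 0, 0], [0, 0, 0], 0],
    [[0, 0, 0], [0, 0, 0], 0],
  ],
)

```text
t: 15.9
position: [0.528, -0.0165, 0.1774]
tool_rot: [0.001, 0.998, -0.07, 0.0]
wrist_force: [-0.5, -9.1, -1.3]
gripper_width: 0.0183
```

Emit:
servo_tool(
  commands=[
    [[0, 0.002, 0], [0, 0, 0], 0],
    [[0, 0.004, 0], [0, 0, 0], 0],
    [[0, 0.01, 0], [0, 0, 0], 0],
    [[0, 0.02, 0], [0, 0, 0], 0],
    [[0, 0.02, 0], [0, 0, 0], 0],
    [[-0.02, 0.02, 0], [0, 0, 0], 0],
    [[-0.04, 0.02, 0], [0, 0, 0], 0],
    [[-0.04, 0.02, 0], [0, 0, 0], 0],
  ],
)

```text
t: 16.7
position: [0.4115, -0.1167, 0.177]
tool_rot: [-0.0, 0.998, -0.07, -0.0]
wrist_force: [-0.2, -1.4, -1.7]
gripper_width: 0.0177
```

Run:
```python
from h import *
rodlift()
for n in("scene","side"):
    L=(cloud(camera(n))-O)@RL;q=L.reshape(-1,3);q=q[~np.isnan(q[:,0])]
    t=q[(q[:,0]>-.045)&(q[:,0]<-.022)&(q[:,1]>-.11)&(q[:,1]<.03)&(q[:,2]>.16)&(q[:,2]<.27)];print(n,"tail",len(t),(np.percentile(t,[3,50,97],axis=0)*1e3).round() if len(t) else'')
    k=q[(q[:,2]>.29)&(np.hypot(q[:,0],q[:,1])<.03)];print("knob",k[:,2].max(),np.median(k,0).round(4),len(k))
    if n=="scene" and len(t)>5: v=np.polyfit(t[:,2],t[:,1],1);print("dy/dz",v)
```

```text
t 16.7 p [ 0.4115 -0.1167  0.177 ] yaw -8.0 zax [-0.001  0.    -1.   ] F [-0.23 -1.36 -1.69] w 0.0177
rod grip rel hinge (lift mm): x -186.5 y -122.7 z 42.5 F lift [-0.  -1.4 -1.7]
scene tail 1 [[-25. -45. 240.]
 [-25. -45. 240.]
 [-25. -45. 240.]]
knob 0.31166002632762896 [0.0033 0.0052 0.305 ] 94
side tail 112 [[-42. -51. 195.]
 [-33. -47. 217.]
 [-23. -44. 237.]]
knob 0.30681267415554964 [-0.0009 -0.0112  0.3026] 106
```

The pawl tail stands upright (tail plate at z 195–240 mm, lift y about -47) and the carriage is still up. I'll lay the rod down on free counter nearby.

Emit:
servo_tool(
  commands=[
    [[0, 0.03, 0.03], [0, 0, 0], 0],
    [[0, 0.03, 0.04], [0, 0, 0], 0],
    [[0, 0, 0.045], [0, 0, 0], 0],
    [[0, 0, 0.04], [0, 0, 0], 0],
    [[0, 0, 0.03], [0, 0, 0], 0],
    [[0, 0, 0.01], [0, 0, 0], 0],
    [[0, 0, 0.005], [0, 0, 0], 0],
    [[0, 0, 0], [0, 0, 0], 0],
  ],
)

```text
t: 17.6
position: [0.4051, -0.1758, -0.0222]
tool_rot: [0.0, 0.998, -0.07, 0.0]
wrist_force: [-0.1, -0.3, 0.5]
gripper_width: 0.0178
```

Emit:
servo_tool(
  commands=[
    [[0, 0, 0.002], [0, 0, 0], 0],
    [[0, 0, 0.0015], [0, 0, 0], 0],
    [[0, 0, 0], [0, 0, 0], 0],
  ],
)

```text
t: 17.9
position: [0.4051, -0.1758, -0.0254]
tool_rot: [0.0, 0.998, -0.07, 0.001]
wrist_force: [1.2, 0.7, -0.8]
gripper_width: 0.0177
```

Emit:
servo_tool(
  commands=[
    [[0, 0, 0.001], [0, 0, 0], 0],
    [[0, 0, 0], [0, 0, 0], 0.04],
    [[0, 0, 0], [0, 0, 0], 0.04],
    [[0, 0, 0], [0, 0, 0], 0.04],
    [[0, 0, 0], [0, 0, 0], 0.04],
    [[0, 0, -0.02], [0, 0, 0], 0.04],
    [[0, 0, -0.03], [0, 0, 0], 0.04],
    [[0, 0, -0.045], [0, 0, 0], 0.04],
  ],
)

```text
t: 18.7
position: [0.4028, -0.1749, 0.0675]
tool_rot: [-0.001, 0.998, -0.07, -0.002]
wrist_force: [1.3, -0.6, 0.8]
gripper_width: 0.04
```

Emit:
servo_tool(
  commands=[
    [[0, 0, -0.045], [0, 0, 0], 0],
    [[0, 0, -0.045], [0, 0, 0], 0],
    [[0, 0, -0.045], [0, 0, 0], 0],
    [[0, 0, -0.045], [0, 0, 0], 0],
    [[0, 0, -0.045], [0, 0, 0], 0],
    [[0, 0, -0.045], [0, 0, 0], 0],
    [[0.03, -0.03, 0], [0, 0, 0], 0],
    [[0.03, -0.035, 0], [0, 0, 0], 0],
  ],
)

```text
t: 19.5
position: [0.4742, -0.12, 0.34]
tool_rot: [0.001, 0.997, -0.071, 0.002]
wrist_force: [0.7, -0.3, -0.6]
gripper_width: 0.0002
```

Emit:
servo_tool(
  commands=[
    [[0.03, -0.035, 0], [0, 0, 0], 0],
    [[0.03, -0.035, 0], [0, 0, 0], 0],
    [[0.03, -0.035, 0], [0, 0, 0], 0],
    [[0.02, -0.035, 0], [0, 0, 0], 0],
    [[0.015, -0.019, 0], [0, 0, 0], 0],
    [[0, 0, 0], [0, 0, 0], 0],
    [[0, 0, 0], [0, 0, 0], 0],
  ],
)

```text
t: 20.2
position: [0.6186, 0.0204, 0.3373]
tool_rot: [0.0, 0.998, -0.07, -0.001]
wrist_force: [-0.4, 0.0, -0.5]
gripper_width: 0.0006
```

Run:
```python
from h import *
rodlift();p,M=pose()
a=camera("scene");b=camera("side")
for c,n in((a,"scene"),(b,"side")):
    W=cloud(c);im=c["image"];hsv=cv2.cvtColor(im,cv2.COLOR_RGB2HSV)
    m=(hsv[...,0]<18)&(hsv[...,1]>120)&(hsv[...,2]>60)&(abs(W[...,0]-.385)<.07)&(abs(W[...,1]+.17)<.05)
    q=W[m];print(n,"rod",len(q),(np.percentile(q,[3,50,97],axis=0)*1e3).round().tolist() if len(q) else'')
    T=(W-p)@M;k=T[(abs(T[...,0])<.02)&(abs(T[...,1])<.03)&(T[...,2]>-.08)&(T[...,2]<.03)]
    print("tip z",np.sort(k[:,2])[-5:] if len(k) else'',np.median(k,0).round(3) if len(k) else '')
    L=(W-O)@RL;kk=L.reshape(-1,3);kk=kk[(kk[:,2]>.28)&(kk[:,2]<.312)&(np.hypot(kk[:,0],kk[:,1])<.03)];print("knob",kk.min(0).round(3),kk.max(0).round(3))
```

```text
t 20.2 p [0.6186 0.0204 0.3373] yaw -7.98 zax [-0.001 -0.    -1.   ] F [-0.37  0.02 -0.52] w 0.0006
rod grip rel hinge (lift mm): x -0.5 y 41.9 z 202.8 F lift [-0.4 -0.  -0.5]
t 20.2 p [0.6186 0.0204 0.3373] yaw -7.98 zax [-0.001 -0.    -1.   ] F [-0.37  0.02 -0.52] w 0.0006
scene rod 85 [[351.0, -179.0, 10.0], [388.0, -167.0, 22.0], [420.0, -159.0, 29.0]]
tip z [0.02966517 0.02966907 0.02980854 0.02981128 0.02982352] [ 0.009 -0.006 -0.054]
knob [-0.014 -0.013  0.28 ] [0.016 0.017 0.311]
side rod 278 [[347.0, -188.0, 7.0], [383.0, -180.0, 22.0], [417.0, -168.0, 26.0]]
tip z [-0.03067273 -0.03010247 -0.02937525  0.02969692  0.0297771 ] [-0.001  0.016 -0.057]
knob [-0.016 -0.02   0.28 ] [0.013 0.011 0.308]
```

The rod lies on the counter (handle top z about 26 mm). The fingers are shut over the knob, with real tips about 30 mm short of the TCP reading. I'll lower onto the knob.

Emit:
servo_tool(
  commands=[
    [[0, 0, 0.025], [0, 0, 0], 0],
    [[0, 0, 0.02], [0, 0, 0], 0],
    [[0, 0, 0.007], [0, 0, 0], 0],
    [[0, 0, 0.003], [0, 0, 0], 0],
    [[0, 0, 0.003], [0, 0, 0], 0],
    [[0, 0, 0.003], [0, 0, 0], 0],
    [[0, 0, 0.003], [0, 0, 0], 0],
  ],
)

```text
t: 21.0
position: [0.6194, 0.0203, 0.2746]
tool_rot: [-0.0, 0.998, -0.07, 0.001]
wrist_force: [-0.3, -0.3, 2.5]
gripper_width: 0.0006
```

Emit:
servo_tool(
  commands=[
    [[0, 0, 0.003], [0, 0, 0], 0],
    [[0, 0, 0.003], [0, 0, 0], 0],
    [[0, 0, 0.003], [0, 0, 0], 0],
    [[0, 0, 0.003], [0, 0, 0], 0],
    [[0, 0, 0.003], [0, 0, 0], 0],
  ],
)

```text
t: 21.5
position: [0.619, 0.0204, 0.2587]
tool_rot: [-0.0, 0.998, -0.07, 0.0]
wrist_force: [0.9, -1.6, 1.0]
gripper_width: 0.0007
```

Emit:
servo_tool(
  commands=[
    [[0, 0, 0.003], [0, 0, 0], 0],
    [[0, 0, 0.003], [0, 0, 0], 0],
    [[0, 0, 0.003], [0, 0, 0], 0],
    [[0, 0, 0.003], [0, 0, 0], 0],
  ],
)

```text
t: 21.9
position: [0.619, 0.0204, 0.2466]
tool_rot: [-0.0, 0.998, -0.07, 0.0]
wrist_force: [1.4, -0.4, 1.8]
gripper_width: 0.0007
```

Run:
```python
from h import *
p,M=pose()
print([read_state()["wrist_force"].round(1).tolist() for _ in range(2)])
for n in("scene","side"):
    q=((cloud(camera(n))-O)@RL).reshape(-1,3);q=q[~np.isnan(q[:,0])]
    s=q[(abs(q[:,0])<.017)&(abs(q[:,1])<.02)&(q[:,2]>.2)&(q[:,2]<.3)]
    v=q[(q[:,0]>-.05)&(q[:,0]<.05)&(q[:,1]>.03)&(q[:,1]<.13)&(q[:,2]>.05)&(q[:,2]<.2)];print(n,"vial top",np.percentile(v[:,2],[97,99.5]).round(4))
```

```text
t 21.9 p [0.619  0.0204 0.2466] yaw -8.03 zax [ 0.  0. -1.] F [ 1.37 -0.4   1.82] w 0.0007
[[1.4, -0.4, 1.8], [1.4, -0.4, 1.8]]
scene vial top [0.1308 0.1333]
side vial top [0.1276 0.1285]
```

The carriage follows: the vial tops have dropped about 28 mm at a push of roughly 2–4 N. From here I use finer steps.

Emit:
servo_tool(
  commands=[
    [[0, 0, 0.003], [0, 0, 0], 0],
    [[0, 0, 0.003], [0, 0, 0], 0],
    [[0, 0, 0.003], [0, 0, 0], 0],
    [[0, 0, 0.002], [0, 0, 0], 0],
    [[0, 0, 0.001], [0, 0, 0], 0],
  ],
)

```text
t: 22.5
position: [0.6188, 0.0204, 0.2345]
tool_rot: [-0.0, 0.998, -0.07, -0.0]
wrist_force: [-0.7, -0.0, 0.8]
gripper_width: 0.0003
```

Emit:
servo_tool(
  commands=[
    [[0, 0, 0.001], [0, 0, 0], 0],
    [[0, 0, 0.001], [0, 0, 0], 0],
    [[0, 0, 0.001], [0, 0, 0], 0],
  ],
)

```text
t: 22.8
position: [0.6189, 0.0204, 0.2319]
tool_rot: [0.0, 0.998, -0.07, -0.0]
wrist_force: [-0.5, -0.0, 0.2]
gripper_width: 0.0003
```

Emit:
servo_tool(
  commands=[
    [[0, 0, 0.001], [0, 0, 0], 0],
    [[0, 0, 0.001], [0, 0, 0], 0],
  ],
)

```text
t: 23.0
position: [0.6189, 0.0204, 0.2298]
tool_rot: [-0.0, 0.998, -0.07, 0.0]
wrist_force: [-1.0, 0.4, -0.2]
gripper_width: 0.0005
```

Emit:
servo_tool(
  commands=[
    [[0, 0, 0.001], [0, 0, 0], 0],
    [[0, 0, 0.001], [0, 0, 0], 0],
  ],
)

```text
t: 23.2
position: [0.6189, 0.0203, 0.2278]
tool_rot: [0.0, 0.998, -0.07, -0.0]
wrist_force: [-0.8, 0.7, 0.7]
gripper_width: 0.0006
```

Emit:
servo_tool(
  commands=[
    [[0, 0, 0.001], [0, 0, 0], 0],
    [[0, 0, 0.001], [0, 0, 0], 0],
  ],
)

```text
t: 23.4
position: [0.6189, 0.0203, 0.2258]
tool_rot: [0.0, 0.998, -0.07, -0.0]
wrist_force: [-1.9, -0.5, 0.4]
gripper_width: 0.0004
```

Run:
```python
from h import *
p,M=pose()
for n in("scene","side"):
    q=((cloud(camera(n))-O)@RL).reshape(-1,3);q=q[~np.isnan(q[:,0])]
    v=q[(q[:,0]>-.05)&(q[:,0]<.05)&(q[:,1]>.03)&(q[:,1]<.13)&(q[:,2]>.05)&(q[:,2]<.2)];print(n,"vial top",np.percentile(v[:,2],[97,99.5]).round(4))
    t=q[(q[:,0]>-.045)&(q[:,0]<-.025)&(q[:,1]>-.08)&(q[:,1]<-.02)&(q[:,2]>.12)&(q[:,2]<.26)];print("tail",len(t),(np.percentile(t,[3,50,97],axis=0)*1e3).round().tolist() if len(t) else'')
```

```text
t 23.4 p [0.6189 0.0203 0.2258] yaw -8.03 zax [-0. -0. -1.] F [-1.86 -0.51  0.43] w 0.0004
scene vial top [0.1099 0.1132]
tail 1 [[-26.0, -45.0, 187.0], [-26.0, -45.0, 187.0], [-26.0, -45.0, 187.0]]
side vial top [0.1074 0.1092]
tail 98 [[-42.0, -52.0, 144.0], [-33.0, -47.0, 166.0], [-25.0, -44.0, 187.0]]
```

Still following: 20 mm more, pawl still upright. I'll continue gently until the push rises.

Emit:
servo_tool(
  commands=[
    [[0, 0, 0.001], [0, 0, 0], 0],
    [[0, 0, 0.001], [0, 0, 0], 0],
    [[0, 0, 0.001], [0, 0, 0], 0],
  ],
)

```text
t: 23.8
position: [0.6191, 0.0203, 0.2229]
tool_rot: [-0.0, 0.998, -0.07, 0.0]
wrist_force: [0.1, -0.7, 2.0]
gripper_width: 0.0005
```

Emit:
servo_tool(
  commands=[
    [[0, 0, 0.001], [0, 0, 0], 0],
    [[0, 0, 0.001], [0, 0, 0], 0],
    [[0, 0, 0.001], [0, 0, 0], 0],
  ],
)

```text
t: 24.1
position: [0.6191, 0.0204, 0.2204]
tool_rot: [-0.0, 0.998, -0.07, 0.0]
wrist_force: [-1.9, -0.1, 8.6]
gripper_width: 0.0005
```

Emit:
servo_tool(
  commands=[
    [[0, 0, 0.001], [0, 0, 0], 0],
    [[0, 0, 0.001], [0, 0, 0], 0],
  ],
)

```text
t: 24.3
position: [0.6192, 0.0203, 0.219]
tool_rot: [-0.0, 0.998, -0.07, 0.0]
wrist_force: [-4.0, -0.2, 10.8]
gripper_width: 0.0003
```

Emit:
servo_tool(
  commands=[
    [[0, 0, 0.001], [0, 0, 0], 0],
    [[0, 0, 0.001], [0, 0, 0], 0],
  ],
)

```text
t: 24.5
position: [0.6192, 0.0203, 0.2176]
tool_rot: [-0.0, 0.998, -0.07, 0.001]
wrist_force: [-5.1, -1.0, 15.8]
gripper_width: 0.0007
```

The push has reached 15.8 N, so that is enough. I'll back off.

Emit:
servo_tool(
  commands=[
    [[0, 0, -0.003], [0, 0, 0], 0],
    [[0, 0, -0.003], [0, 0, 0], 0],
    [[0, 0, -0.01], [0, 0, 0], 0],
    [[0, 0, -0.03], [0, 0, 0], 0],
    [[0, 0, -0.04], [0, 0, 0], 0],
    [[-0.03, 0, -0.03], [0, 0, 0], 0],
    [[0, 0, 0], [0, 0, 0], 0],
    [[0, 0, 0], [0, 0, 0], 0],
  ],
)

```text
t: 25.3
position: [0.5894, 0.0246, 0.3329]
tool_rot: [-0.0, 0.998, -0.07, 0.001]
wrist_force: [0.1, -0.1, -0.4]
gripper_width: 0.0001
```

Run:
```python
from h import *
p,M=pose();a=camera("scene");b=camera("side")
for c,n in((a,"scene"),(b,"side")):
    W=cloud(c);q=((W-O)@RL).reshape(-1,3);q=q[~np.isnan(q[:,0])]
    v=q[(q[:,0]>-.05)&(q[:,0]<.05)&(q[:,1]>.03)&(q[:,1]<.13)&(q[:,2]>.05)&(q[:,2]<.2)];print(n,"vial top",np.percentile(v[:,2],[97,99.5]).round(4))
    t=q[(q[:,0]>-.045)&(q[:,0]<-.025)&(q[:,1]>-.08)&(q[:,1]<-.02)&(q[:,2]>.11)&(q[:,2]<.26)];print("tail",len(t),(np.percentile(t,[3,50,97],axis=0)*1e3).round().tolist() if len(t) else'')
    k=q[(q[:,2]>.2)&(q[:,2]<.27)&(np.hypot(q[:,0],q[:,1])<.017)];print("knob",k[:,2].max())
    d=np.load("c0.npz");df=cv2.absdiff(c["image"],d["ai" if n=="scene" else "bi"]).max(2)
k=lambda im,y0,y1,x0,x1:cv2.resize(im[y0:y1,x0:x1],(400,360),interpolation=cv2.INTER_CUBIC)
save("p8",np.clip(np.hstack([k(a["image"],150,350,150,390),k(b["image"],160,400,180,440)])*1.3,0,255).astype(np.uint8))
```

```text
t 25.3 p [0.5894 0.0246 0.3329] yaw -8.02 zax [ 0.002  0.    -1.   ] F [ 0.06 -0.11 -0.41] w 0.0001
scene vial top [0.1026 0.1048]
tail 1 [[-28.0, -47.0, 178.0], [-28.0, -47.0, 178.0], [-28.0, -47.0, 178.0]]
knob 0.2538550018064863
side vial top [0.0998 0.1005]
tail 91 [[-42.0, -52.0, 137.0], [-33.0, -47.0, 158.0], [-25.0, -43.0, 179.0]]
knob 0.24843845133427764
```

View pics/p8.png

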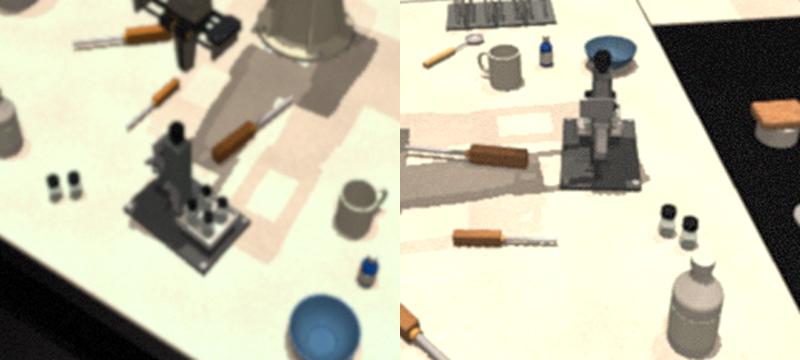

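The final picture shows the carriage down (left crop (180,180)) with the pawl upright. The rod lies at right crop (505,238), the bystanders are in place and the arm is clear. The carriage has not sprung back: it is 8 mm lower than at the last check, matching the arm's travel. I'm handing in.

```bash
python3 -c "
from rig import *
print(sign_off())"
```

```text
the job is handed in; nothing more can be done
None
```

I threw the pawl back against its stop with the small rod, laid the rod on the counter, and pressed the carriage down by its knob onto the buffer. I handed the job in at about 25 s; it reports no verdict.

**Last checks**
- **Pawl:** the tail stands upright. I pushed it against the stop at about 8–9 N, with a brief reading of 12.3 N, above the 5–8 N stated but under the 14 N limit.
- **Carriage:** it is down about 57 mm and did not spring back when I let go, so it should still be pressing on the buffer. I could not measure the buffer force directly.
- **Rod and bystanders:** the rod lies flat at about (0.385, -0.174). The bystanders look unmoved in the last picture, and the arm touches nothing.

**What disagreed or went wrong**
- **Fingertips:** they really end about 30 mm short of the reported TCP. My first two grasps closed above the rod, and I corrected for this from camera depth. The rod moved by only about 1–2 mm.
- **Knob push:** the last reading was 15.8 N, above the 12 N I was aiming for. I estimate 11–14 N on the buffer, under the 16 N limit but closer to it than I intended.

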